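# Clear the jammed powder-jar magazine

## Task

The big amber jar is stuck across the narrow exit of the jar magazine and holds back the small jars. Nudge it straight back into its bay with the fingertips, gently, until it has pushed the stiff red plunger in about half way but not against its end; it is glass, so never press it hard. Then slide the first small jar out through the exit, without lifting it, and leave it standing wholly on the round grey pad, with everything let go and all other things left where they stand.

Things in the scene. Friction and masses are not known exactly. Their poses are not given: they have to be found in the camera images.
- magazine: White tray with low aluminium walls, fixed to the bench, 158 x 345 mm; floor 6 mm thick (top at z = 6 mm in the tray's frame), walls up to z = 18 mm. Origin on the bench, on the line through the middle of exit and bay; its +y axis points from the exit back into the bay, x across, z up.
- throat (a point): Middle of the narrow exit, on the tray's floor; tray frame (0, -53, 6) mm. The exit is a 52 mm gap (x -26..26, wall from y -50 to -57) with funnel shoulders going back from it at 30 degrees on both sides.
- pad (a point): Centre of the round grey pad, 80 mm across, flush in the open floor in front of the exit; tray frame (0, -112, 6) mm. The open floor reaches from y -57 to -165.
- bay (a point): A point on the floor in the big jar's bay, tray frame (0, 60, 6) mm. The bay lies straight behind the exit, x -43..43, with a wall all along its -x side and, from y = 45 on, along its +x side. Beside it at +x is the lane of the small jars, x 47..95, which opens into the bay where y is below 45.
- big_jar: Big glass jar, amber with a blue lid, 76 mm diameter, 72 mm tall, 0.25 to 0.5 kg, standing in the exit's funnel and too wide for the gap. Origin: centre of its underside. Sliding it alone takes about 0.7 to 2.5 N. It must not be pressed with more than 22 N.
- jar_1: First small jar: dark grey with a white lid, 44 mm diameter, 62 mm tall, about 0.13 kg, slides easily on the tray (dragged from high up it may tip), pinned between the big jar and the funnel's shoulder. Origin: centre of its underside.
- jar_2: Second small jar in the lane behind jar_1, same size. Leave it.
- jar_3: Third small jar in the lane, same size. Leave it.
- plunger (a joint): Travel of the red plunger at the back of the bay, m: 0 = out, 0.012 = hard end; moves along the tray's +y and stays where left. Face 50 mm wide, 18 to 52 mm above the floor. Its place along the bay differs (face, when out, 93 to 123 mm behind the tray's origin): feel for it. It resists with a steady 9 N on top of the jar's drag; at its end the force rises steeply.
- cup: White plastic cup, 80 mm wide, 95 mm tall, on the bench. Origin: centre of its underside. Leave it.
- dish: White ceramic dish, 90 mm wide, 30 mm tall, on the bench. Origin: centre of its underside. Leave it.
- brush: Powder brush, 170 mm long, lying on the bench. Leave it.
- lens: Hand lens with a yellow handle, lying on the bench, 64 mm across, 8 mm thick. Leave it.
There are look-alikes about, which are no part of the job. What is shaped like the jar_1 but yellow is not meant. Leave any brown look-alike of the big_jar alone.

How it is judged:
By the outcome, as a careful person would: the job done as asked, in the order asked, and still so for the second after the job is handed in, with the robot touching nothing.
It also fails if it takes over 61 s, if anything falls off the work surface, if the arm or the gripper's body presses on something with over 40 N, if the wrist force passes 120 N, or if a joint passes its speed limit or range.

## Robot

A 6-joint arm with a two-finger parallel gripper is mounted at the origin on the work surface. World frame = base frame: x ahead of the robot, y to its left, z up, the work surface at z = 0. Lengths are in m, angles in degrees, forces in N, time in s.
With the tool pointing down it reaches from about 0.325 to 0.9 m from the base axis. Payload 6.1 kg.
Tool frame: the origin (TCP) lies on the mounting face of the last link; the fingertips stand 182 mm ahead of it and the grasp point (between the pads) lies 164 mm ahead of it (bot.finger_overhang is the z of the fingertips in the tool frame, in m); z points along the fingers, y is the line along which they close (so a half turn about z gives the same grasp; the last joint's range is limited). The gripper opens to 87 mm and grips with 3 to 60 N. Pads are 19 mm wide; open, the fingers measure 117 mm over their backs; the gripper's body (75 mm by 190 mm) begins 51 mm behind the grasp point.
Start: joints at [56.373, 12.628, 87.462, -0, 79.91, -7.225], TCP at [0.278, 0.56, 0.405] pointing down, gripper open.
Joint ranges: [-170.65, 170.65], [-52.31, 119.04], [5.05, 147.46], [-71.25, 251.25], [11.57, 151.72], [-153.62, 153.62]. Speed limits (degrees/s): [147.25, 147.25, 172.46, 180, 180, 180].

## Interface

Orientations are given as a 3x3 rotation matrix whose columns are the frame's x, y, z axes.
In Python, from workcell import readout, grab_frame, bot gives the robot as it stands.
- The arm moves only by the tool move_arm, never from a script. Its argument "plan" is a list of rows, each a list of 7 numbers: the opening in per cent of the stroke, from 0 (shut) to 100 (fully open), then the shift along the tool's x, y, z as a fraction of full scale, then the turn, a rotation vector about the tool's x, y, z as a fraction of full scale. A call has 1 to 20 rows; each row shifts and turns the commanded pose from where the row before left it, along the tool's axes as they then stand; what a row does not reach is not made up. Full scale, the value 1, is 0.4 m for a shift and 10 degrees for a turn. A row lasts 1/8 s, in which the tool goes at most 62.5 mm and 10.7 degrees, less where a joint would pass 70% of its speed; a pose out of reach is approached as far as the arm can. A call with a number of a shift or a turn outside -1 to 1 is refused whole. A call with a gripper value outside its range is refused whole. The fingers move at their own pace and stop on an object; "squeeze" is the grip in N (left out, the last holds). Time passes only in rows, so rows that do not move let the fingers close. It gives the time, the measured TCP pose, the force, the opening and the grip force at its end, in the units of the state.
- readout.read_state(): the state, without advancing time (a new reading comes with each control period).
- grab_frame(name): name is "scene" or "top" or "wrist"; returns a dict with "color" (384x512x3 uint8, blue, green, red), "range_z" (384x512 float32, m along the optical axis (not along the pixel's ray), 0 where there is no reading), "K" (3x3 intrinsics, pixels), "eye" and "orientation" of the camera in the world. Camera axes: x right, y down, z forward; pixel columns grow to the right and rows downward; lengths in m; the calibration is good to about 2 mm. The wrist camera is an equidistant fisheye: a pixel r from the principal point sees the ray r / f radians off the axis. A picture is of the moment at which its call begins.
- bot.hand_in(): hands the job in; it is judged then, once.
The state is a dict: "t": time; "joints": joint angles; "dq": joint speeds; "joint_efforts": joint torques, N m; "ee_pos": TCP position; "ee_rot": TCP orientation; "contact_force": force on the tool from outside, world axes, zero at the start; "ft_torque": the same for the moment, N m; "finger_gap": finger opening in m; "grip_force": force on a finger pad.
Only numpy, scipy, OpenCV 4.12 (cv2) and the standard library are available. Lean on these libraries where they do the work, as an engineer would, in place of code of your own. Each camera call takes 0.05 s, during which the arm holds its last target. There are 200 camera calls.

## Working session

There is one attempt and no reset: what is moved stays moved. The work goes in short steps, Python scripts to look and compute and a tool call to move; the robot and the scene stay as the last step left them, time stands still between calls to the robot, and variables do not carry over. Pictures are saved under pics/ and viewed, at most 10 in all, crops included, and the job is handed in when it is done.

Besides the shell and the picture viewer there is one more tool, called as a command line: name --pt "numbers of a row" for each row, then --argument value for the rest. move_arm: Moves the arm, as the interface text tells. Shift numbers are shares of 0.4 m and turn numbers shares of 10 degrees, none past 1 either way. Its arguments: {"type":"object","properties":{"plan":{"type":"array","items":{"type":"array","items":{"type":"number"}}},"squeeze":{"type":"number"}},"required":["plan"]}

```bash
mkdir -p pics; ls; python3 - <<'E'
from workcell import readout, grab_frame, bot
import cv2,numpy as np
s=readout.read_state();print(s)
ims=[]
for n in("scene","top"):
    f=grab_frame(n);np.savez(f"pics/{n}0.npz",**f);cv2.imwrite(f"pics/{n}0.png",cv2.resize(f["color"],None,fx=1.5,fy=1.5));print(n,f["K"],f["eye"],f["orientation"])
E
```

```text
pics
{'t': 0.0, 'joints': array([ 5.63725387e+01,  1.26763474e+01,  8.75246366e+01,  6.00582592e-04,
        7.99102520e+01, -7.22429385e+00]), 'dq': array([ 0.06708389, -0.088236  , -0.01914801, -0.05750492,  0.03183488,
       -0.02163253]), 'joint_efforts': array([-1.44577778e-03, -4.94584858e+01, -3.87392092e+01,  6.98010530e-02,
        5.68320765e-02, -1.73327048e-04]), 'ee_pos': array([0.27777669, 0.55958697, 0.40363538]), 'ee_rot': array([[-8.95686220e-01,  4.44685306e-01, -1.08374073e-03],
       [ 4.44686554e-01,  8.95684807e-01, -1.61083077e-03],
       [ 2.54377335e-04, -1.92472385e-03, -9.99998115e-01]]), 'contact_force': array([ 0.52672541,  0.67894946, -0.50533492]), 'ft_torque': array([ 0.00455132, -0.03230236,  0.04349915]), 'grip_force': 0.0, 'finger_gap': 0.08714581715851065}
scene [[402.32459322   0.         260.94591071]
 [  0.         402.32459322 188.39668263]
 [  0.           0.           1.        ]] [1.2121069  0.30912873 1.00804813] [[-0.45285222  0.70673347 -0.54355559]
 [ 0.89147604  0.36847509 -0.26362202]
 [ 0.01397619 -0.6039486  -0.79690072]]
top [[496.72042933   0.         258.07639626]
 [  0.         496.72042933 193.37605665]
 [  0.           0.           1.        ]] [ 0.26441832 -0.02855204  1.57107513] [[ 1.79973232e-03 -9.82455083e-01  1.86490671e-01]
 [-9.99936749e-01  3.02422518e-04  1.12431094e-02]
 [-1.11022490e-02 -1.86499109e-01 -9.82392397e-01]]
```

View pics/top0.png

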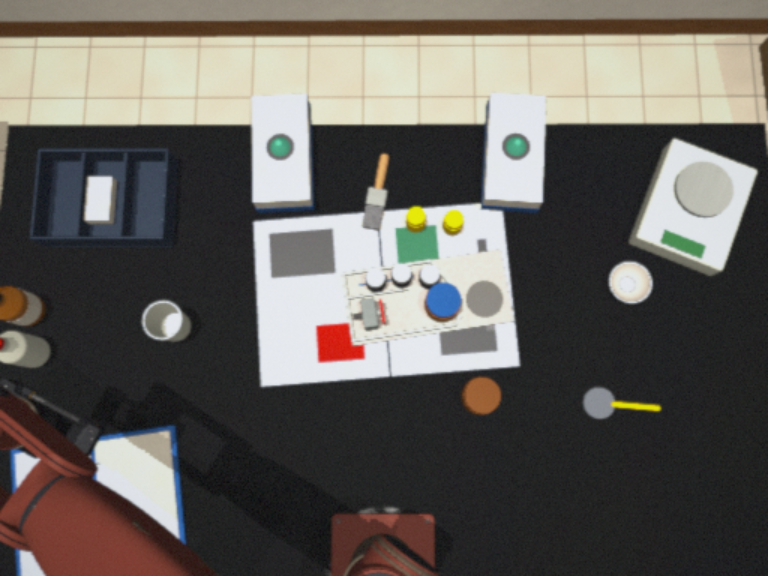

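View pics/scene0.png

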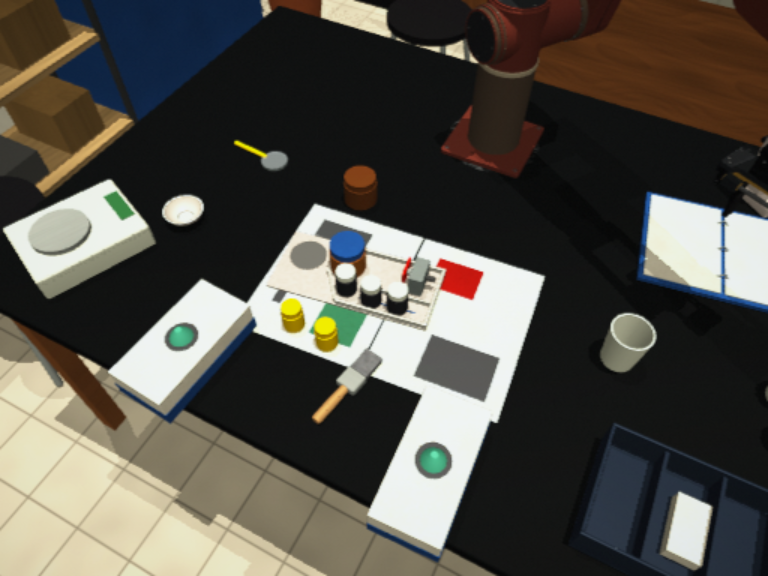

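The top view shows the tray around (430,297), pad (485,299), the blue lid of the big jar (443,301), white lids (375,279), (402,274), (430,274), and the red plunger face (383,312). The brown look-alike is at (482,396) and the yellow ones at (416,217) and (454,221). The amber jar with a blue lid inside the tray is the one meant. jar_1 should be the white lid at (430,274), nearest the big jar. One enlarged crop to confirm.

```bash
cat > h.py <<'E'
import numpy as np,cv2
def ray(f,u,v,z):
    K=f["K"];d=f["orientation"]@np.array([(u-K[0,2])/K[0,0],(v-K[1,2])/K[1,1],1]);e=f["eye"]
    return (e+d*(z-e[2])/d[2])
def blobs(m,amin=30):
    n,l,s,c=cv2.connectedComponentsWithStats(m.astype(np.uint8)*255)
    return [(c[i].round(2),s[i].tolist()) for i in range(1,n) if s[i][4]>=amin]
E
python3 - <<'E'
from h import *
f=dict(np.load("pics/top0.npz"));c=f["color"]
x0,y0=225,160
cv2.imwrite("pics/crop1.png",cv2.resize(c[y0:y0+75,x0:x0+125],None,fx=6,fy=6,interpolation=cv2.INTER_CUBIC))
h=cv2.cvtColor(c,cv2.COLOR_BGR2HSV).astype(int)
roi=np.zeros(h.shape[:2],bool);roi[130:240,220:350]=1
blue=roi&(abs(h[...,0]-110)<12)&(h[...,1]>150)&(h[...,2]>60)
for b in blobs(blue):print("blue",b,ray(f,*b[0],.078))
g=roi&(h[...,1]<60)&(h[...,2]>70)&(h[...,2]<150)
for b in blobs(g,150):print("grey",b,ray(f,*b[0],.006))
for u,v in[(375,279),(402,274),(430,274)]:print(ray(f,u/1.5,v/1.5,.068))
E
```

```text
blue (array([295.2 , 199.45]), [285, 189, 22, 22, 385]) [ 0.52896177 -0.12473564  0.078     ]
grey (array([248.11, 143.12]), [234, 130, 24, 25, 208]) [0.72884749 0.02226153 0.006     ]
grey (array([322.59, 198.8 ]), [311, 188, 23, 23, 396]) [ 0.54381368 -0.21686902  0.006     ]
grey (array([312.06, 226.6 ]), [294, 217, 37, 19, 572]) [ 0.45449682 -0.18160676  0.006     ]
[0.57295491 0.01364555 0.068     ]
[ 0.58344929 -0.04197689  0.068     ]
[ 0.58341717 -0.09966384  0.068     ]
```

View pics/crop1.png

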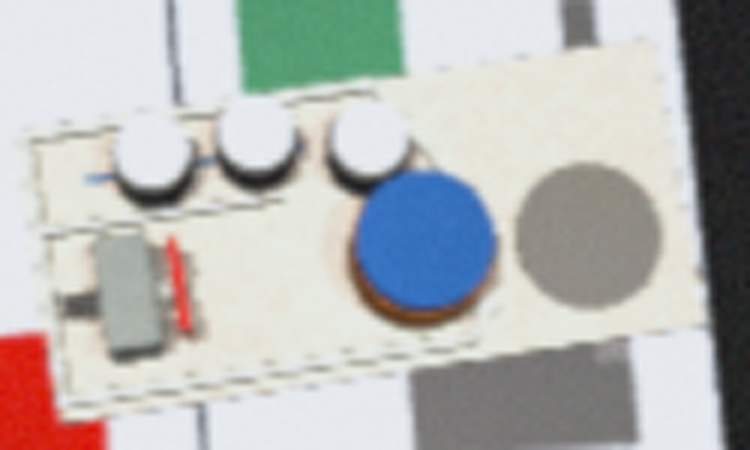

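The crop confirms the amber jar with the blue lid at (425,240) in the crop. jar_1 is the white lid at (370,135), touching the big jar and the right shoulder at (425,155). The pad is at (588,235) and the plunger face at (178,285). Next I work out the tray yaw and the first move.

```bash
python3 - <<'E'
from h import *
f=dict(np.load("pics/top0.npz"))
q=lambda u,v,z:ray(f,225+u/6-.42,160+v/6-.42,z)[:2]
def ang(a,b):d=b-a;return np.degrees(np.arctan2(d[1],d[0])).round(2)
fr=(q(700,325,.006),q(655,38,.006));print("front dir x",ang(*fr),fr,np.linalg.norm(fr[1]-fr[0]))
print("-x edge y",ang(q(700,325,.006),q(490,358,.006))-90,ang(q(478,345,.018),q(70,402,.018))-90)
print("+x wall",ang(q(375,92,.018),q(35,138,.018))-90)
print("+x open edge",ang(q(655,38,.006),q(400,75,.006))-90)
pad=np.array([.5438,-.2169])
for a in(8,9,10):
    t=np.radians(a);ex=np.array([np.cos(t),np.sin(t)]);ey=np.array([-ex[1],ex[0]])
    o=pad+.112*ey
    T=lambda p:(1000*np.array([(p-o)@ex,(p-o)@ey])).round(1)
    print(a,o.round(4),"big",T(np.array([.52896,-.12474])),"j1",T(q(370,135,.068)),"j2",T(q(258,135,.068)),"plung",T(q(172,240,.058)),T(q(190,332,.058)),"front",T(fr[0]),T(fr[1]),"wall+x",T(q(375,92,.018)),"wall-x",T(q(478,345,.018)))
E
```

```text
front dir x 7.16 (array([ 0.49557635, -0.27497009]), array([ 0.65189368, -0.255338  ])) 0.15754531663671362
-x edge y 9.0 8.030000000000001
+x wall 7.849999999999994
+x open edge 8.420000000000002
8 [ 0.5282 -0.106 ] big [ -1.9 -18.7] j1 [57.6 -0.4] j2 [65.6 56.7] plung [ 19.1 108.1] [-29.6 105.4] front [ -55.8 -162.8] [ 101.7 -165.1] wall+x [ 90.6 -10.3] wall-x [-51.6 -43.7]
9 [ 0.5263 -0.1063] big [ -0.2 -18.7] j1 [59.5 -1.4] j2 [68.6 55.6] plung [ 23.  107.7] [-25.8 105.9] front [ -56.7 -161.8] [ 100.7 -166.9] wall+x [ 92.4 -11.9] wall-x [-50.4 -42.8]
10 [ 0.5244 -0.1066] big [  1.4 -18.7] j1 [61.4 -2.5] j2 [71.5 54.3] plung [ 26.8 107.2] [-22.  106.3] front [ -57.6 -160.8] [  99.8 -168.6] wall+x [ 94.1 -13.5] wall-x [-49.2 -41.9]
```

move_arm --pt "35 -0.09 -0.0887 0 0 0 0" --pt "35 -0.09 -0.0887 0 0 0 0" --pt "35 -0.09 -0.0887 0 0 0 0" --pt "35 -0.09 -0.0887 0 0 0 0" --pt "35 -0.09 -0.0887 0 0 0 0" --pt "35 -0.09 -0.0887 0 0 0 0" --pt "35 -0.09 -0.0887 0 0 0 0" --pt "35 -0.09 -0.0887 0 0 0 0" --pt "35 -0.09 -0.0887 0 0 0 0" --pt "35 -0.09 -0.0887 0 0 0 0" --pt "35 -0.09 -0.0887 0 0 0 0" --pt "35 -0.09 -0.0887 0 0 0 0" --pt "35 -0.09 -0.0887 0 0 0 0" --pt "35 -0.09 -0.0887 0 0 0 0" --pt "35 -0.09 -0.0887 0 0 0 0" --pt "35 -0.09 -0.0887 0 0 0 0"

```text
t: 2.1
ee_pos: [0.5416, -0.2064, 0.4042]
ee_rot: [[-0.896, 0.445, -0.001], [0.445, 0.896, 0.001], [0.001, 0.0, -1.0]]
contact_force: [0.6, 0.4, -0.1]
finger_gap: 0.0303
grip_force: 0.0
```

move_arm --pt "35 0 0 0 0 0 0.918" --pt "35 0 0 0 0 0 0.918" --pt "35 0 0 0 0 0 0.918" --pt "35 0 0 0 0 0 0.918" --pt "35 0 0 0 0 0 0.918" --pt "35 0 0 0 0 0 0.918" --pt "35 0 0 0 0 0 0"

```text
t: 2.98
ee_pos: [0.5413, -0.2047, 0.4042]
ee_rot: [[-0.15, 0.989, -0.001], [0.989, 0.15, 0.0], [0.001, -0.001, -1.0]]
contact_force: [-0.3, 0.3, 0.3]
finger_gap: 0.0304
grip_force: 0.0
```

```bash
python3 - <<'E'
from workcell import readout, grab_frame
import cv2,numpy as np
s=readout.read_state();print(s["t"],s["ee_pos"],s["ee_rot"],s["contact_force"],s["finger_gap"])
f=grab_frame("wrist");np.savez("pics/w1.npz",**f);cv2.imwrite("pics/w1.png",cv2.resize(f["color"],None,fx=1.5,fy=1.5));print(f["K"],f["eye"],f["orientation"])
E
```

```text
2.975 [ 0.54127704 -0.20473045  0.40424244] [[-1.49525147e-01  9.88757572e-01 -8.32902598e-04]
 [ 9.88757754e-01  1.49525561e-01  4.59645387e-04]
 [ 5.79018085e-04 -7.54810358e-04 -9.99999547e-01]] [-0.28581478  0.32778294  0.28101546] 0.03042997799624504
[[297.31863964   0.         255.76139322]
 [  0.         297.31863964 185.98443564]
 [  0.           0.           1.        ]] [ 0.52845909 -0.12992561  0.38530079] [[ 9.88744349e-01  1.43789885e-01  4.13410440e-02]
 [ 1.49614441e-01 -9.49575784e-01 -2.75538291e-01]
 [-3.63164828e-04  2.78622145e-01 -9.60400733e-01]]
```

View pics/w1.png

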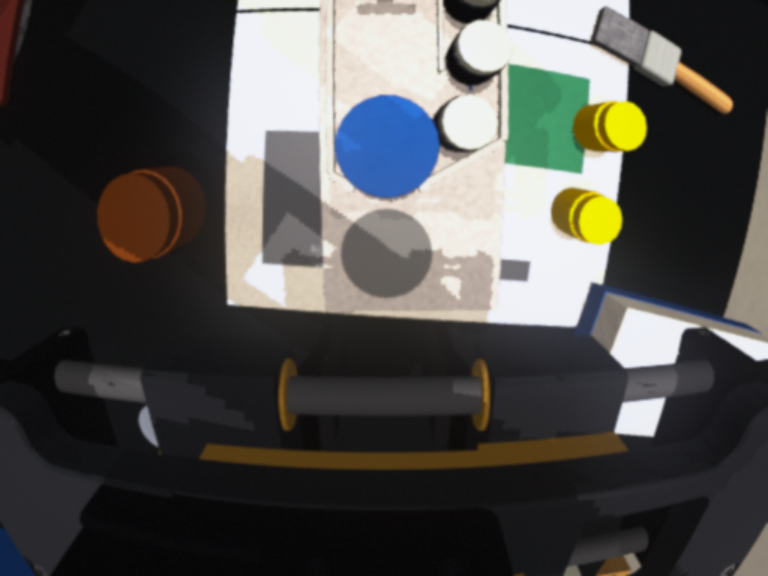

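The wrist view shows the blue lid at (387,146), jar_1's lid at (467,122), the pad at (387,253), the tray's front edge along y≈315, and the shoulder from (435,178) to (500,138). Now the refined measurement.

```bash
cat >> h.py <<'E'
def fray(f,u,v,z):
    K=f["K"];a=(u-K[0,2])/K[0,0];b=(v-K[1,2])/K[1,1];r=np.hypot(a,b)
    d=f["orientation"]@np.array([a*np.sinc(r/np.pi),b*np.sinc(r/np.pi),np.cos(r)]);e=f["eye"]
    return e+d*(z-e[2])/d[2]
E
python3 - <<'E'
from h import *
f=dict(np.load("pics/w1.npz"));c=f["color"]
h=cv2.cvtColor(c,cv2.COLOR_BGR2HSV).astype(int)
b=max(blobs((abs(h[...,0]-110)<12)&(h[...,1]>150)&(h[...,2]>60)),key=lambda b:b[1][4]);print(b)
q=lambda u,v,z:fray(f,u/1.5,v/1.5,z)[:2]
big=fray(f,*b[0],.078)[:2];pad=q(387,253,.006);print("big",big,"pad",pad,"j1",q(467,122,.068))
def ang(a,b):d=b-a;return np.degrees(np.arctan2(d[1],d[0])).round(2)
print("-x wall",ang(q(334,170,.018),q(334,20,.018))-90,"+x",ang(q(505,135,.018),q(506,30,.018))-90,"front",ang(q(325,310,.006),q(490,322,.006)))
t=np.radians(8.6);ex=np.array([np.cos(t),np.sin(t)]);ey=np.array([-ex[1],ex[0]]);o=pad+.112*ey
T=lambda p:(1000*np.array([(p-o)@ex,(p-o)@ey])).round(1)
print(o,"big",T(big),"j1",T(q(467,122,.068)),"walls",T(q(334,170,.018)),T(q(505,135,.018)),"shoulder",T(q(435,178,.018)),T(q(500,140,.018)))
E
```

```text
(array([257.88,  96.92]), [224, 64, 69, 67, 3573])
big [ 0.52969086 -0.12439151] pad [ 0.5441528  -0.21499289] j1 [ 0.58306465 -0.09797795]
-x wall 8.560000000000002 +x 7.840000000000003 front 3.99
[ 0.52740484 -0.10425218] big [ -0.8 -20.3] j1 [56.  -2.1] walls [-43.6 -39.1] [97.8 -7.7] shoulder [ 39.3 -45.7] [ 93.5 -12.2]
```

move_arm --pt "35 0 0 0.12 0 0 0" --pt "35 0 0 0.12 0 0 0" --pt "35 0 0 0.12 0 0 0" --pt "35 0 0 0.08 0 0 0" --pt "35 0 0 0.04 0 0 0" --pt "35 0.02 0 0 0 0 0" --pt "35 0.02 0 0 0 0 0" --pt "35 0.01 0 0 0 0 0" --pt "35 0 0 0 0 0 0" --pt "35 0 0 0 0 0 0"

```text
t: 4.28
ee_pos: [0.5387, -0.1851, 0.2134]
ee_rot: [[-0.148, 0.989, 0.001], [0.989, 0.148, -0.001], [-0.001, 0.001, -1.0]]
contact_force: [-0.5, -0.9, 0.0]
finger_gap: 0.0306
grip_force: 0.0
```

move_arm --pt "35 0.005 0 0 0 0 0" --pt "35 0.005 0 0 0 0 0" --pt "35 0.005 0 0 0 0 0" --pt "35 0.005 0 0 0 0 0" --pt "35 0.005 0 0 0 0 0" --pt "35 0.005 0 0 0 0 0" --pt "35 0.005 0 0 0 0 0" --pt "35 0.005 0 0 0 0 0"

```text
t: 5.28
ee_pos: [0.5361, -0.169, 0.2128]
ee_rot: [[-0.148, 0.989, 0.0], [0.989, 0.148, -0.0], [-0.0, 0.0, -1.0]]
contact_force: [0.4, -0.2, -0.7]
finger_gap: 0.0308
grip_force: 0.0
```

move_arm --pt "35 0.005 0 0 0 0 0" --pt "35 0.005 0 0 0 0 0" --pt "35 0.005 0 0 0 0 0" --pt "35 0.005 0 0 0 0 0" --pt "35 0.005 0 0 0 0 0" --pt "35 0.005 0 0 0 0 0" --pt "35 0.005 0 0 0 0 0" --pt "35 0.005 0 0 0 0 0" --pt "35 0.005 0 0 0 0 0" --pt "35 0.005 0 0 0 0 0" --pt "35 0.005 0 0 0 0 0" --pt "35 0.005 0 0 0 0 0"

```text
t: 6.78
ee_pos: [0.5325, -0.1453, 0.2128]
ee_rot: [[-0.148, 0.989, 0.0], [0.989, 0.148, -0.0], [-0.0, 0.0, -1.0]]
contact_force: [-0.2, -0.9, -0.1]
finger_gap: 0.0307
grip_force: 0.5
```

```bash
cat > look.py <<'E'
import sys
from h import *
from workcell import readout, grab_frame
O=np.array([.5273,-.1052]);t=np.radians(8.5);ex=np.array([np.cos(t),np.sin(t)]);ey=np.array([-ex[1],ex[0]])
T=lambda p:(1000*np.array([(p[:2]-O)@ex,(p[:2]-O)@ey])).round(1)
s=readout.read_state();print(round(s["t"],2),"tcp",T(s["ee_pos"]),s["ee_pos"][2],"F",s["contact_force"].round(1),"Fy",round(s["contact_force"][:2]@ey,2),s["finger_gap"])
f=grab_frame("top");c=f["color"]
h=cv2.cvtColor(c,cv2.COLOR_BGR2HSV).astype(int)
r=np.zeros(h.shape[:2],bool);r[150:240,225:350]=1
for b in blobs(r&(abs(h[...,0]-110)<12)&(h[...,1]>150)&(h[...,2]>60),20):print("blue",b[1][4],T(ray(f,*b[0],.078)))
for b in blobs(r&((h[...,0]<6)|(h[...,0]>174))&(h[...,1]>150)&(h[...,2]>60),8):print("red",b[0],b[1][4],T(ray(f,*b[0],.05)))
for b in blobs(r&(h[...,1]<45)&(h[...,2]>225),20):print("white",b[0],b[1][4],T(ray(f,*b[0],.068)))
if len(sys.argv)>1:
    f=grab_frame(sys.argv[2]) if len(sys.argv)>2 else f
    c=f["color"] if len(sys.argv)>2 else cv2.resize(c[150:240,220:350],None,fx=6,fy=6,interpolation=cv2.INTER_CUBIC)
    np.savez(f"pics/{sys.argv[1]}.npz",**f);cv2.imwrite(f"pics/{sys.argv[1]}.png",c)
E
python3 look.py p2
```

```text
6.78 tcp [ -0.8 -40.4] 0.2127921440960035 F [-0.2 -0.9 -0.1] Fy -0.85 0.030663294924363916
blue 115 [1.6 1. ]
red [305.89 165.  ] 37 [107.1 -72.9]
red [321.6  170.89] 92 [  81.  -118.5]
red [299.07 179.8 ] 30 [ 63.3 -44. ]
red [311.24 185.62] 21 [ 39.3 -78.6]
red [319.53 188.69] 32 [  25.8 -102.5]
red [304.56 188.56] 9 [ 33.1 -56.5]
red [254.41 207.71] 17 [ -3.6 107. ]
red [282.15 210.44] 27 [-24.7  23.4]
red [231.07 229.57] 275 [-60.3 187.9]
red [309.13 221.47] 45 [-71.  -53.5]
red [267.5  232.75] 8 [-86.5  78.6]
red [282.53 233.67] 15 [-96.1  33.4]
red [297.78 233.22] 9 [-101.6  -13.1]
red [273.71 236.53] 17 [-100.8   61.5]
red [284.85 237.23] 13 [-108.   28.]
white [236.85 174.61] 1141 [104.5 146. ]
white [261.44 167.9 ] 343 [114.3  67.4]
white [324.19 156.16] 320 [ 122.4 -131.8]
white [237.02 190.11] 124 [ 55.8 152.3]
white [263.82 205.2 ] 243 [-3.  77.5]
white [338.9 210.1] 29 [ -51.9 -147.1]
white [337.3  228.78] 291 [-107.7 -132.2]
white [250.21 233.86] 145 [-84.1 131.4]
```

View pics/p2.png

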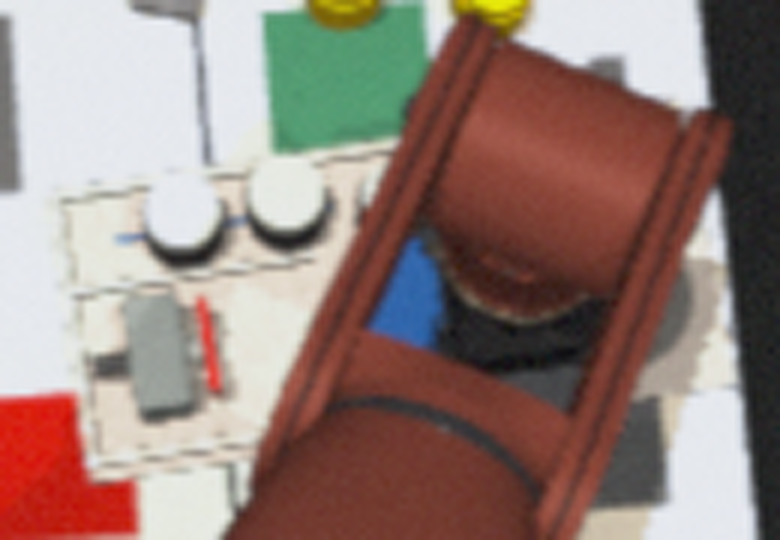

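Top view mostly hidden by the arm, with the blue lid partly visible at (410,290) and the plunger face at (208,345). The jar is sliding with about 1 N. Continue to short of the plunger.

move_arm --pt "35 0.0075 0 0 0 0 0" --pt "35 0.0075 0 0 0 0 0" --pt "35 0.0075 0 0 0 0 0" --pt "35 0.0075 0 0 0 0 0" --pt "35 0.0075 0 0 0 0 0" --pt "35 0.0075 0 0 0 0 0" --pt "35 0.0075 0 0 0 0 0" --pt "35 0.0075 0 0 0 0 0" --pt "35 0.0075 0 0 0 0 0" --pt "35 0.0075 0 0 0 0 0" --pt "35 0.0075 0 0 0 0 0" --pt "35 0.0075 0 0 0 0 0" --pt "35 0.0075 0 0 0 0 0" --pt "35 0.0075 0 0 0 0 0" --pt "35 0.005 0 0 0 0 0" --pt "35 0.005 0 0 0 0 0" --pt "35 0 0 0 0 0 0"

```text
t: 8.95
ee_pos: [0.5257, -0.0997, 0.2127]
ee_rot: [[-0.148, 0.989, -0.0], [0.989, 0.148, 0.0], [0.0, -0.0, -1.0]]
contact_force: [-1.2, 0.8, 0.1]
finger_gap: 0.0306
grip_force: 0.0
```

```bash
python3 look.py p3 wrist | head -3
```

```text
8.95 tcp [-0.8  5.6] 0.2127288821244317 F [-1.2  0.8  0.1] Fy 0.95 0.03058916670451416
blue 172 [-2.8 50.3]
red [295.17 169.68] 87 [ 97.2 -37.2]
```

View pics/p3.png

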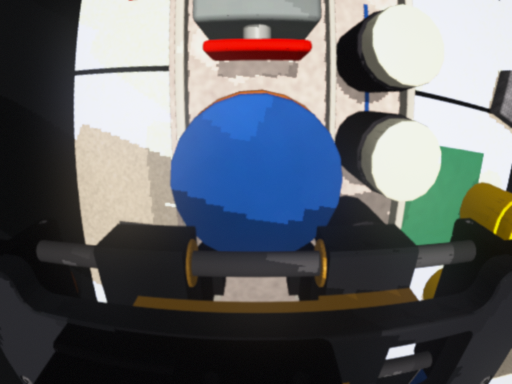

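The wrist view shows the blue lid at (256,172) and the red face at (257,48), not touching yet. jar_2 is at (400,155) and jar_3 at (405,48); jar_1 is hidden below the gripper body.

```bash
cat > wl.py <<'E'
from look import *
def wm():
    f=grab_frame("wrist");c=f["color"];h=cv2.cvtColor(c,cv2.COLOR_BGR2HSV).astype(int)
    m=(((h[...,0]<6)|(h[...,0]>174))&(h[...,1]>150)&(h[...,2]>60));m[100:]=0;m[:,:190]=0;m[:,330:]=0
    ys,xs=np.nonzero(m)
    if len(ys):
        v=[ys[xs==u].max() for u in range(225,290) if (xs==u).any()];v=np.median(v)+.5;u=np.mean(xs)
        print("red lower edge px",u.round(1),v,"->y at z.024/.058",T(fray(f,u,v,.024)),T(fray(f,u,v,.058)))
    m=((abs(h[...,0]-110)<12)&(h[...,1]>150)&(h[...,2]>50)).astype(np.uint8)
    m=cv2.morphologyEx(m,cv2.MORPH_OPEN,np.ones((3,3)));m[230:]=0
    cn=max(cv2.findContours(m,0,1)[0],key=cv2.contourArea)[:,0]
    P=np.array([1000*np.array([(p[:2]-O)@ex,(p[:2]-O)@ey]) for p in (fray(f,*q,.078) for q in cn if q[1]<205)])
    A=np.c_[2*P,np.ones(len(P))]
    for _ in range(3):
        s=np.linalg.lstsq(A,(P**2).sum(1),rcond=None)[0];R=np.sqrt(s[2]+s[:2]@s[:2]);e=abs(np.hypot(*(P-s[:2]).T)-R);k=e<=max(1.,np.percentile(e,80));P,A=P[k],A[k]
    print("lid circle",s[:2].round(1),"R",R.round(1))
wm()
E
python3 wl.py | egrep "tcp|lid|lower"
```

```text
9.05 tcp [-0.8  5.6] 0.21270454162860614 F [ 0.7  0.4 -0.2] Fy 0.27 0.03037564025944355
red lower edge px 256.6 58.5 ->y at z.024/.058 [ -1.8 106.3] [ -1.9 101.3]
lid circle [-2.1 49.6] R 34.9
```

move_arm --pt "35 0.005 0 0 0 0 0" --pt "35 0.005 0 0 0 0 0" --pt "35 0.005 0 0 0 0 0" --pt "35 0.005 0 0 0 0 0" --pt "35 0.005 0 0 0 0 0" --pt "35 0.005 0 0 0 0 0" --pt "35 0.0025 0 0 0 0 0"

```text
t: 10.02
ee_pos: [0.5238, -0.087, 0.2128]
ee_rot: [[-0.148, 0.989, 0.0], [0.989, 0.148, -0.0], [-0.0, 0.0, -1.0]]
contact_force: [0.1, -1.0, 0.1]
finger_gap: 0.0308
grip_force: 0.4
```

move_arm --pt "35 0.0025 0 0 0 0 0" --pt "35 0.0025 0 0 0 0 0"

```text
t: 10.28
ee_pos: [0.5235, -0.0851, 0.2127]
ee_rot: [[-0.148, 0.989, -0.0], [0.989, 0.148, -0.0], [-0.0, -0.0, -1.0]]
contact_force: [0.3, -0.6, -0.0]
finger_gap: 0.0307
grip_force: 0.4
```

move_arm --pt "35 0.0025 0 0 0 0 0" --pt "35 0.0025 0 0 0 0 0"

```text
t: 10.52
ee_pos: [0.5232, -0.0831, 0.2127]
ee_rot: [[-0.148, 0.989, -0.0], [0.989, 0.148, -0.0], [-0.0, -0.0, -1.0]]
contact_force: [-0.4, -1.0, -0.9]
finger_gap: 0.0301
grip_force: 0.4
```

move_arm --pt "35 0.0025 0 0 0 0 0" --pt "35 0.0025 0 0 0 0 0"

```text
t: 10.78
ee_pos: [0.523, -0.0814, 0.2128]
ee_rot: [[-0.148, 0.989, 0.0], [0.989, 0.148, -0.001], [-0.001, 0.0, -1.0]]
contact_force: [0.5, -4.7, -1.7]
finger_gap: 0.0302
grip_force: 2.3
```

move_arm --pt "35 0.0025 0 0 0 0 0" --pt "35 0.0025 0 0 0 0 0"

```text
t: 11.02
ee_pos: [0.523, -0.0805, 0.2131]
ee_rot: [[-0.149, 0.989, 0.001], [0.989, 0.149, -0.003], [-0.003, 0.001, -1.0]]
contact_force: [0.9, -9.3, -1.2]
finger_gap: 0.0304
grip_force: 4.3
```

```bash
python3 wl.py | egrep "tcp|lid|lower"
```

```text
11.03 tcp [-0.6 25.1] 0.2130983857882621 F [ 0.9 -9.3 -1.2] Fy -9.34 0.03041932546346846
red lower edge px 256.4 91.5 ->y at z.024/.058 [ -1.6 106.3] [ -1.7 105.2]
lid circle [-1.9 67.9] R 35.2
```

Plunger contact found at TCP y ≈ 24 mm, with force rising to 9 N. Now small steps.

move_arm --pt "35 0.0025 0 0 0 0 0" --pt "35 0.0025 0 0 0 0 0"

```text
t: 11.38
ee_pos: [0.5227, -0.0786, 0.2131]
ee_rot: [[-0.148, 0.989, 0.001], [0.989, 0.148, -0.003], [-0.004, 0.001, -1.0]]
contact_force: [0.1, -9.8, -1.7]
finger_gap: 0.0307
grip_force: 4.3
```

move_arm --pt "35 0.0025 0 0 0 0 0" --pt "35 0.0025 0 0 0 0 0"

```text
t: 11.62
ee_pos: [0.5224, -0.0767, 0.2131]
ee_rot: [[-0.148, 0.989, 0.001], [0.989, 0.148, -0.003], [-0.003, 0.001, -1.0]]
contact_force: [0.7, -9.5, -2.6]
finger_gap: 0.0303
grip_force: 4.3
```

```bash
python3 wl.py | egrep "tcp|lid|lower"; python3 -c "
from workcell import readout;print(readout.read_state()['ee_rot'][:,2])"
```

```text
11.62 tcp [-0.7 29. ] 0.2130812928882194 F [ 0.7 -9.5 -2.6] Fy -9.55 0.030326348205343034
red lower edge px 256.2 91.5 ->y at z.024/.058 [ -1.7 110.2] [ -1.8 109.1]
lid circle [-1.9 71.7] R 35.2
[ 0.00136529 -0.00320286 -0.99999394]
```

move_arm --pt "35 0.0022 0 0 0 0 0" --pt "35 0.0022 0 0 0 0 0"

```text
t: 11.98
ee_pos: [0.5221, -0.0749, 0.2131]
ee_rot: [[-0.148, 0.989, 0.001], [0.989, 0.148, -0.003], [-0.004, 0.001, -1.0]]
contact_force: [0.5, -9.7, -1.3]
finger_gap: 0.0306
grip_force: 4.3
```

```bash
python3 wl.py | egrep "tcp|lid|lower"
```

```text
11.97 tcp [-0.7 30.7] 0.21311112653096964 F [ 0.5 -9.7 -1.3] Fy -9.65 0.030558886663125395
red lower edge px 256.2 91.5 ->y at z.024/.058 [ -1.7 112. ] [ -1.8 110.9]
lid circle [-1.9 73.4] R 35.2
```

Depth is about 6 mm. Back off, rise, and look at jar_1.

move_arm --pt "35 -0.005 0 0 0 0 0" --pt "35 -0.02 0 0 0 0 0" --pt "35 -0.05 0 0 0 0 0" --pt "35 -0.05 0 0 0 0 0" --pt "35 -0.05 0 0 0 0 0" --pt "35 0 0 -0.1 0 0 0" --pt "35 0 0 -0.1 0 0 0" --pt "100 0 0 -0.1 0 0 0" --pt "100 0 0.04 0 0 0 0" --pt "100 0 0.04 0 0 0 0" --pt "100 0 0 0 0 0 0"

```text
t: 13.45
ee_pos: [0.5643, -0.1389, 0.3328]
ee_rot: [[-0.148, 0.989, 0.0], [0.989, 0.148, -0.0], [-0.0, 0.0, -1.0]]
contact_force: [-0.4, 0.2, -0.3]
finger_gap: 0.0629
grip_force: 0.0
```

```bash
python3 look.py p4 wrist | egrep "tcp"
```

```text
13.45 tcp [ 31.6 -38.8] 0.332801611745305 F [-0.4  0.2 -0.3] Fy 0.26 0.06285197836638082
```

View pics/p4.png

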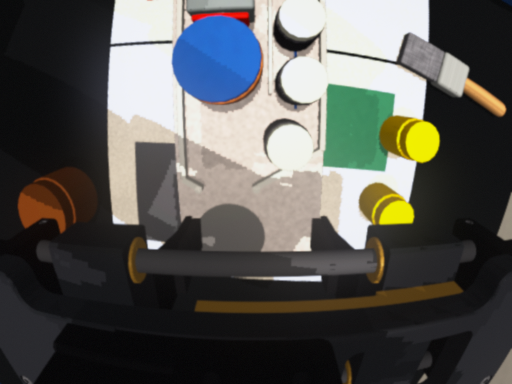

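The view shows the big jar against the plunger (217,58). jar_1 (289,145) is free by the shoulder, jar_2 is at (301,79), and jar_3 at (301,20).

```bash
python3 - <<'E' | tail -9
from look import *
f=dict(np.load("pics/p4.npz"))
for u,v,z in[(289,145,.068),(301,79,.068),(301,20,.068),(217,58,.078),(233,232,.006),(253,186,.018),(203,186,.018)]:print(T(fray(f,u,v,z)))
c=f["color"];g=cv2.cvtColor(c,cv2.COLOR_BGR2HSV)
m=(g[...,1]<50)&(g[...,2]>190);m[:118]=0;m[178:]=0;m[:,:260]=0;m[:,318:]=0
for b in blobs(m,200):print("j1",b,T(fray(f,*b[0],.068)))
E
```

```text
white [247.14 233.03] 69 [-80.2 140.2]
[57.2  1.6]
[66.4 56.9]
[ 66.6 107.8]
[-0.8 72.9]
[   3.5 -106.6]
[ 26.6 -48.6]
[-25.7 -48.6]
j1 (array([289.63, 148.68]), [260, 118, 58, 60, 2942]) [57.8 -1.5]
```

move_arm --pt "100 0.05 0.032 0 0 0 0" --pt "100 0.05 0.032 0 0 0 0" --pt "100 0 0 0 0 0 0" --pt "100 0 0 0.08 0 0 0" --pt "100 0 0 0.08 0 0 0" --pt "100 0 0 0.08 0 0 0" --pt "100 0 0 0.05 0 0 0" --pt "100 0 0 0.027 0 0 0" --pt "62 0 0 0 0 0 0" --pt "62 0 0 0 0 0 0" --pt "62 0 0 0 0 0 0" --squeeze 6

```text
t: 14.98
ee_pos: [0.5837, -0.0947, 0.2072]
ee_rot: [[-0.148, 0.989, 0.002], [0.989, 0.148, -0.001], [-0.001, 0.002, -1.0]]
contact_force: [-0.0, -0.2, 0.7]
finger_gap: 0.0646
grip_force: 0.0
```

```bash
python3 look.py p5 wrist | egrep "tcp"
```

```text
14.97 tcp [57.4  2. ] 0.20718735886985168 F [-0.  -0.2  0.7] Fy -0.18 0.06464093896672052
```

View pics/p5.png

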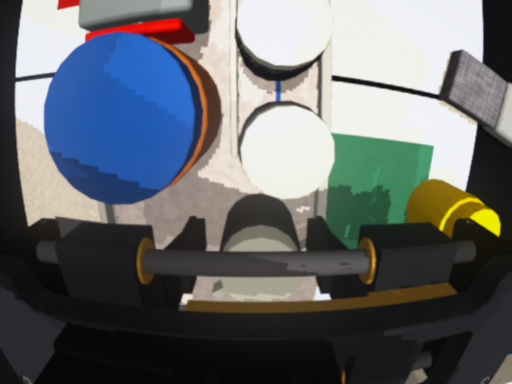

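jar_1 stands at about (262,245), centred between the fingers. Close gently.

move_arm --pt "52 0 0 0 0 0 0" --pt "45 0 0 0 0 0 0" --pt "45 0 0 0 0 0 0" --pt "45 0 0 0 0 0 0" --pt "45 0 0 0 0 0 0" --pt "45 0 0 0 0 0 0" --squeeze 6

```text
t: 15.82
ee_pos: [0.5833, -0.0946, 0.2062]
ee_rot: [[-0.148, 0.989, 0.0], [0.989, 0.148, -0.0], [-0.0, 0.0, -1.0]]
contact_force: [0.6, -0.4, 2.7]
finger_gap: 0.0437
grip_force: 6.0
```

move_arm --pt "45 -0.003 -0.007 0 0 0 0" --pt "45 -0.006 -0.014 0 0 0 0" --pt "45 -0.006 -0.014 0 0 0 0" --pt "45 -0.006 -0.014 0 0 0 0" --pt "45 -0.006 -0.014 0 0 0 0" --pt "45 -0.006 -0.014 0 0 0 0" --pt "45 -0.006 -0.014 0 0 0 0" --pt "45 -0.006 -0.014 0 0 0 0" --pt "45 -0.006 -0.014 0 0 0 0" --pt "45 -0.006 -0.014 0 0 0 0" --pt "45 -0.003 -0.0085 0 0 0 0" --pt "45 0 0 0 0 0 0"

```text
t: 17.32
ee_pos: [0.5304, -0.1271, 0.2061]
ee_rot: [[-0.148, 0.989, -0.0], [0.989, 0.148, -0.0], [-0.0, -0.0, -1.0]]
contact_force: [-0.1, -0.4, 6.0]
finger_gap: 0.0438
grip_force: 6.0
```

```bash
python3 look.py p6 wrist | egrep "tcp"
```

```text
17.32 tcp [ -0.2 -22.1] 0.20605617352712688 F [-0.1 -0.4  6. ] Fy -0.4 0.04376388497458924
```

View pics/p6.png

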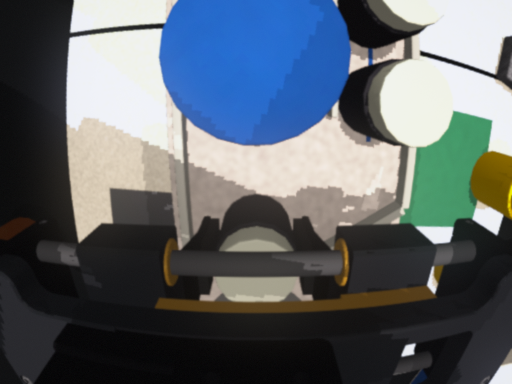

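jar_1 stands upright in the fingers at (255,255), in line with the exit. Slide it out to the pad.

move_arm --pt "45 -0.006 0.001 -0.0005 0 0 0" --pt "45 -0.014 0 0 0 0 0" --pt "45 -0.02 0 0 0 0 0" --pt "45 -0.02 0 0 0 0 0" --pt "45 -0.02 0 0 0 0 0" --pt "45 -0.02 0 0 0 0 0" --pt "45 -0.02 0 0 0 0 0" --pt "45 -0.02 0 0 0 0 0" --pt "45 -0.02 0 0 0 0 0" --pt "45 -0.02 0 0 0 0 0" --pt "45 -0.02 0 0 0 0 0" --pt "45 -0.014 0 0 0 0 0" --pt "45 -0.008 0 0 0 0 0" --pt "45 -0.002 0 0 0 0 0" --pt "45 0 0 0 0 0 0"

```text
t: 19.3
ee_pos: [0.5438, -0.2152, 0.2059]
ee_rot: [[-0.148, 0.989, -0.002], [0.989, 0.148, 0.001], [0.001, -0.001, -1.0]]
contact_force: [-0.2, 1.3, 5.9]
finger_gap: 0.0436
grip_force: 6.0
```

```bash
python3 look.py | egrep "tcp"
```

```text
19.3 tcp [ 1.000e-01 -1.113e+02] 0.20586328190434894 F [-0.2  1.3  5.9] Fy 1.36 0.04356922963214644
```

move_arm --pt "56 0 0 0 0 0 0" --pt "65 0 0 0 0 0 0" --pt "75 0 0 0 0 0 0" --pt "85 0 0 0 0 0 0" --pt "85 0 0 0 0 0 0" --pt "85 0 0 -0.05 0 0 0" --pt "85 0 0 -0.1 0 0 0" --pt "85 0 0 -0.12 0 0 0" --pt "85 0 0 -0.12 0 0 0" --pt "85 0 0 -0.1 0 0 0" --pt "85 -0.1 0 0 0 0 0" --pt "85 0 0 0 0 0 0"

```text
t: 20.85
ee_pos: [0.5503, -0.2567, 0.4047]
ee_rot: [[-0.146, 0.989, 0.003], [0.989, 0.146, -0.003], [-0.003, 0.002, -1.0]]
contact_force: [-0.1, -0.2, 0.6]
finger_gap: 0.0741
grip_force: 0.0
```

```bash
python3 look.py p7 wrist | egrep "tcp"
```

```text
20.85 tcp [   0.4 -153.2] 0.40468326154923495 F [-0.1 -0.2  0.6] Fy -0.18 0.07409717363588825
```

View pics/p7.png

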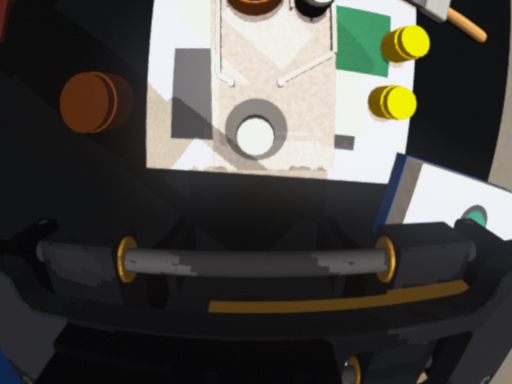

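jar_1 stands upright on the pad, with its lid at (256,137) and the pad at (255,128). I'll check its offset and hand in.

```bash
python3 - <<'E' | tail -3
from look import *
from workcell import bot
f=dict(np.load("pics/p7.npz"))
j=T(fray(f,256,137,.068));p=T((fray(f,224,128,.006)+fray(f,287,128,.006))/2);print("j1",j,"pad",p)
if np.hypot(*(j-np.array([0,-112])))<13: print(bot.hand_in())
E
```

```text
j1 [  -0.3 -114.1] pad [  -0.8 -109.7]
the job is handed in; nothing more can be done
None
```

I nudged the big jar straight back until it had pushed the plunger in about 6 mm of its 12 mm, with measured force never above about 10 N. Then I slid jar_1 out through the exit without lifting it, let it go standing upright about 2 mm from the pad's centre, and handed the job in at about 21 s.

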